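Seal the blue-lidded spare-parts case

TASK

The dry-storage case with the blue lid has been left ajar. Push its lid down onto the gasket, then turn its black T-handle clockwise (seen from above) as far as it goes, about a quarter turn, so that the latch draws the lid tight; leave the handle of the white-lidded case, which is already sealed, as it is, and let go.

Things in the scene. Friction and masses are not known exactly. Their poses are not given: they have to be found in the camera images.
- blue_grip (a point): centre of the black T-handle bar on the blue lid: 75 mm long (x), 16 wide (y), 20 tall (z), underside 23 mm above the lid, on a stem 14 mm across. Grey case fixed to the bench, 220 mm deep, 200 wide, 120 tall, yaw up to 0.35 rad; lid 12 mm thick, hinged at its far edge. With the lid shut this point is 165 mm above the bench, 165 mm in front of the hinge axis, 45 mm above it, midway across.
- blue_lid (a joint): angle of the blue lid, rad: 0 tight on the frame, 0.02 to 0.055 resting on the springy rubber gasket (front edge 5 to 12 mm proud), 0.15 to 0.35 at the start. A stiff counterbalanced hinge: the lid stays where it is left. About 2 to 4 N down at the handle shuts it (it may be pushed there); 10 N more squeezes the gasket flat, and it springs back when let go.
- blue_latch (a joint): turn of the blue lid's T-handle, rad, clockwise from above: 0 to 0.3 at the start, stop at 1.4. At 0 the bar points from front to back of the lid, at 1.4 nearly along the front edge. From about 0.5 its catch runs under a sloping keeper in the case and by 1.2 has drawn the lid tight, and stays. Turned with the lid up, it bars the lid from closing. Takes 0.1 to 0.3 N m.
- white_latch (a joint): turn of the same T-handle on the identical case with the white lid, which is shut and latched (1.38 to 1.4 rad); to be left as it is

How it is judged:
By the outcome, as a careful person would: the job done as asked, in the order asked, and still so for the second after the job is handed in, with the robot touching nothing.
It also fails if it takes over 38 s, if anything falls off the work surface, if the arm or the gripper's body presses on something with over 40 N, if the wrist force passes 120 N, or if a joint passes its speed limit or range.

ROBOT

A 7-joint arm with a two-finger parallel gripper is mounted at the origin on the work surface. World frame = base frame: x ahead of the robot, y to its left, z up, the work surface at z = 0. Lengths are in m, angles in rad, forces in N, time in s.
With the tool pointing down it reaches from about 0.425 to 0.8 m from the base axis. Payload 8.3 kg.
Tool frame: the origin (TCP) lies between the finger pads; the fingertips stand ahead of it and the grasp point (between the pads) lies 2 mm behind it (r.tcp_to_tips is the z of the fingertips in the tool frame, in m); z points along the fingers, y is the direction in which the jaws open and shut (so a half turn about z gives the same grasp; the last joint's range is limited). The gripper opens to 85 mm and grips with 20 to 120 N. Pads are 22 mm wide; open, the fingers measure 114 mm over their backs; the gripper's body (76 mm by 85 mm) begins 54 mm behind the grasp point. The pads swing forward as they close: fully open they stand 13 mm farther back than shut.
Start: joints at [1.06, 0.383, 0.016, 1.37, -0.006, 1.388, -0.046], TCP at [0.271, -0.563, 0.248] pointing down, gripper open.
Joint ranges: [-2.95, 2.95], [-0.25, 2.06], [-1.52, 1.56], [0.18, 2.33], [-1.44, 4.58], [0.02, 2.06], [-3.01, 3.01]. Speed limits (rad/s): [2.39, 2.39, 3.01, 3.01, 3.14, 3.14, 3.14].

INTERFACE

Orientations are given as a unit quaternion [w, x, y, z].
In Python, from cell import r, capture, camera_info, order, search_frame, masks_of, spot_point gives the robot as it stands. The module is installed in compiled form; this text tells all that it offers.
- The arm moves only by the tool drive_tool, never from a script. Its argument "deltas" is a list of rows, each a list of 7 numbers: the closure, from 0 (fully open) to 1 (shut), then the shift along the tool's x, y, z in m, then the turn, a rotation vector about the tool's x, y, z in degrees. A call has 1 to 12 rows; each row shifts and turns the commanded pose from where the row before left it, along the tool's axes as they then stand; what a row does not reach is not made up. A row lasts 1/8 s, in which the tool goes at most 62.5 mm and 10.7 degrees, less where a joint would pass 70% of its speed; a pose out of reach is approached as far as the arm can. A call is refused whole if a number of a shift passes 0.0625 or a number of a turn 10.7, either way. A call with a gripper value outside its range is refused whole. The fingers move at their own pace and stop on an object; "grip_force" is the grip in N (left out, the last holds). Time passes only in rows, so rows that do not move let the fingers close. It gives the time, the measured TCP pose, the force and the opening at its end, in the units of the state.
- r.state(): the state, without advancing time (a new reading comes with each control period).
- capture(name): name is "scene" or "top"; returns the picture (400x640x3 uint8, red, green, blue); there is no depth.
- camera_info(name): a dict with "fx", "fy", "cx", "cy" (pixels), "rvec" (rotation vector, rad) and "tvec" (3), from world to camera coordinates, as OpenCV has them. Camera axes: x right, y down, z forward; pixel columns grow to the right and rows downward; lengths in m; the calibration is good to about 2 mm. A picture is of the moment at which its call begins. camera_info takes no time and is no camera call.
- order.close_job(): hands the job in, once; it reports no verdict.
Trained networks look in the newest picture that a camera, given by its name, has taken for a name from the list of things; names that differ only in an ending like _2 or _b are one class to them, and where a whole thing is asked for, a point or a joint stands for the part that bears it (a point fixed in the world has none). Each returns a list of dicts, best first, with "confidence" (0 to 1); they miss things now and then, are a little off and sometimes report something else, mostly with a low value. They report only what shows in the picture. A call takes as long as a camera call.
- search_frame(query, camera): "at" ([column, row] in pixels, amid what is visible of it).
- masks_of(query, camera): "region" (400x640 bool, what is visible of it) and "at" ([column, row] in pixels, amid what is visible of it).
- spot_point(query, camera): "at" ([column, row] in pixels: a listed point, or the origin of a listed thing).
The state is a dict: "clock": time; "q": joint angles; "joint_vel": joint speeds; "joint_torque": joint torques, N m; "tool_pos": TCP position; "eef_rot": TCP orientation; "wrist_force": force on the tool from outside, world axes, zero at the start; "torque": the same for the moment, N m; "gripper_width": finger opening in m.
Only numpy, scipy, OpenCV 4.12 (cv2) and the standard library are available. Lean on these libraries where they do the work, as an engineer would, in place of code of your own. Each camera call takes 0.05 s, during which the arm holds its last target.

## Working session

There is one attempt and no reset: what is moved stays moved. The work goes in short steps, Python scripts to look and compute and a tool call to move; the robot and the scene stay as the last step left them, time stands still between calls to the robot, and variables do not carry over. Pictures are saved under pics/ and viewed, and the job is handed in when it is done.

Besides the shell and the picture viewer there is one more tool, called after "Request:" by a JSON object that holds its "method" and its "body". drive_tool: Moves the arm, as the interface text tells. Its arguments: {"type":"object","properties":{"deltas":{"type":"array","items":{"type":"array","items":{"type":"number"}}},"grip_force":{"type":"number"}},"required":["deltas"]}

```bash
mkdir -p pics
cat > h.py <<'E'
import numpy as np,cv2
from cell import r,capture,camera_info,order,search_frame,masks_of,spot_point
from scipy.spatial.transform import Rotation as R
def save(n,img,crop=None,s=1):
    if crop: img=img[crop[1]:crop[3],crop[0]:crop[2]]
    img=cv2.resize(img,None,fx=s,fy=s,interpolation=cv2.INTER_CUBIC)
    cv2.imwrite('pics/'+n,img[:,:,::-1])
def cam(n):
    c=camera_info(n);K=np.array([[c['fx'],0,c['cx']],[0,c['fy'],c['cy']],[0,0,1.]])
    return K,np.array(c['rvec'],float),np.array(c['tvec'],float)
def proj(n,P):
    K,rv,t=cam(n);return cv2.projectPoints(np.array(P,float).reshape(-1,3),rv,t,K,None)[0].reshape(-1,2)
def tri(a,b):
    Ps=[]
    for n in('scene','top'):
        K,rv,t=cam(n);Ps.append(K@np.c_[cv2.Rodrigues(rv)[0],t])
    X=cv2.triangulatePoints(Ps[0],Ps[1],np.array(a,float).reshape(2,1),np.array(b,float).reshape(2,1)).ravel();X=X[:3]/X[3]
    return X,[np.round(proj(n,X)[0]-p,1) for n,p in(('scene',a),('top',b))]
E
python3 - <<'E'
from h import *
for n in('scene','top'):
    i=capture(n);save(n+'0.png',i)
    K,rv,t=cam(n);print(n,K[0,0],-cv2.Rodrigues(rv)[0].T@t)
    for q in('blue_grip','white_latch'):
        for d in (spot_point(q,n) if q=='blue_grip' else search_frame(q,n))[:3]:print(q,d['at'],d['confidence'])
print(r.state(),r.tcp_to_tips)
E
```

```text
scene 469.8791770890286 [ 1.34584952 -0.08603024  0.76042378]
blue_grip [210.1, 175.4] 0.84
white_latch [398.6, 193.5] 0.67
top 393.6643385897029 [ 0.59155322 -0.00692853  0.87891718]
blue_grip [423.7, 243.2] 0.94
white_latch [200.2, 216.6] 0.79
{'clock': 0.3, 'q': array([ 1.06011764,  0.38372298,  0.0163792 ,  1.3704286 , -0.00629742,
        1.38819074, -0.04648891]), 'joint_vel': array([ 0.0016076 , -0.00160253, -0.00103391, -0.00178132,  0.00010954,
        0.00127866, -0.00080005]), 'joint_torque': array([-1.44943965e-04, -6.26629043e+01,  8.42619706e-01, -3.71465600e+01,
        1.66174688e-02,  8.06881901e-03, -4.14598207e-05]), 'tool_pos': array([ 0.2705803 , -0.56322091,  0.24792876]), 'eef_rot': array([-3.45133022e-04,  9.75032919e-01,  2.22060088e-01, -6.44474283e-05]), 'wrist_force': array([-0.4815675 , -0.03331225,  1.19841591]), 'torque': array([ 0.00792276,  0.00088923, -0.05521302]), 'gripper_width': 0.08550140268286407} 0.017
```

View pics/scene0.png

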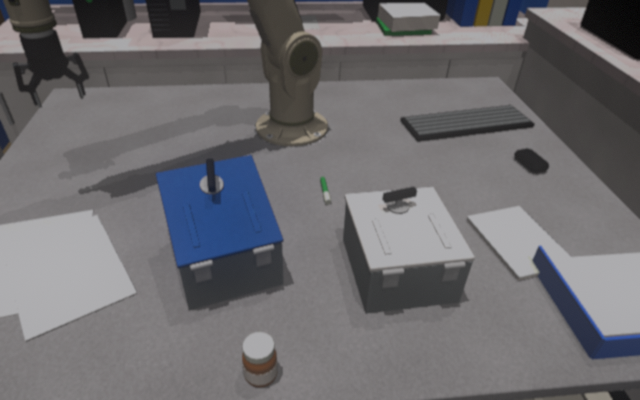

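View pics/top0.png

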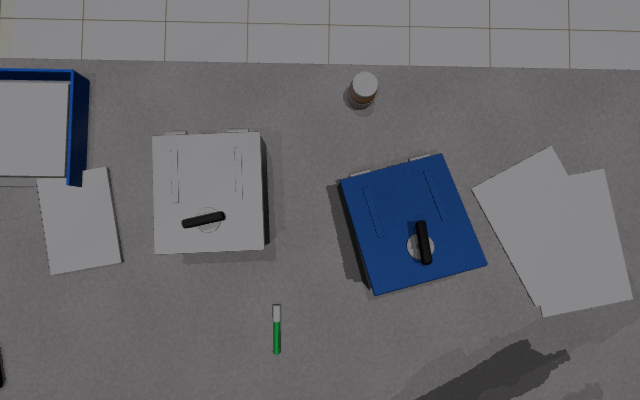

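Run:
```python
from h import *
print(tri([210.1,175.4],[423.7,243.2]))
print(tri([398.6,193.5],[200.2,216.6]))
print(proj('top',[[.5,0,.12],[.6,0,.12],[.5,.1,.12]]))
```

```text
(array([ 0.55533809, -0.20095326,  0.2094778 ]), [array([0.3, 0.1]), array([0.5, 0. ])])
(array([0.59597913, 0.18524175, 0.17185941]), [array([ 1.6, -0.3]), array([2.6, 0.4])])
[[306.33400267 268.55063514]
 [306.98336336 216.26144607]
 [253.91579435 268.10229208]]
```

The blue lid is at top (342–487, 154–294), ajar, with its black bar at about (424,243). The hinges are on the far (+x) side. The white case is to the left with its bar across, i.e. latched. Next I'll fit the case, lid and latch model.

Run:
```python
from h import *
from scipy.optimize import least_squares
for n in('scene','top'):
    i=capture(n)
    c=(130,130,310,310) if n=='scene' else (320,130,500,310)
    save(n+'1.png',i,c,3.3)
    for q in('blue_lid','blue_latch'):
        for d in masks_of(q,n)[:2]:
            m=d['region'].astype(np.uint8);p=cv2.findContours(m,0,2)[0];p=max(p,key=cv2.contourArea)
            print(n,q,d['confidence'],m.sum(),np.round(d['at'],1),np.round(cv2.boxPoints(cv2.minAreaRect(p)),1).tolist())
            e=cv2.approxPolyDP(p,4,True);print(e.reshape(-1,2).tolist())
```

```text
scene blue_lid 0.76 9788 [215.7 207.8] [[152.8000030517578, 173.0], [257.3999938964844, 145.89999389648438], [282.1000061035156, 241.1999969482422], [177.5, 268.29998779296875]]
[[250, 156], [207, 159], [157, 172], [178, 265], [281, 240]]
scene blue_latch 0.78 321 [208.6 175.9] [[206.0, 158.0], [215.0, 158.0], [215.0, 192.0], [206.0, 192.0]]
[[207, 158], [207, 190], [213, 192], [215, 167]]
top blue_lid 0.82 13629 [410.8 223.9] [[338.20001220703125, 180.0], [450.79998779296875, 145.8000030517578], [486.79998779296875, 264.79998779296875], [374.29998779296875, 298.8999938964844]]
[[441, 153], [340, 182], [374, 295], [486, 264]]
top blue_latch 0.87 464 [423.3 244.3] [[412.79998779296875, 222.0], [424.79998779296875, 220.0], [432.0, 263.20001220703125], [420.0, 265.20001220703125]]
[[419, 221], [417, 247], [421, 262], [427, 264], [427, 233]]
```

View pics/scene1.png

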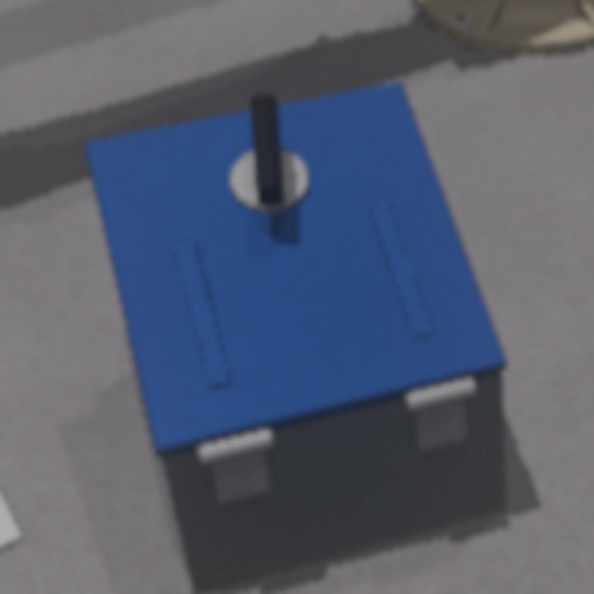

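View pics/top1.png

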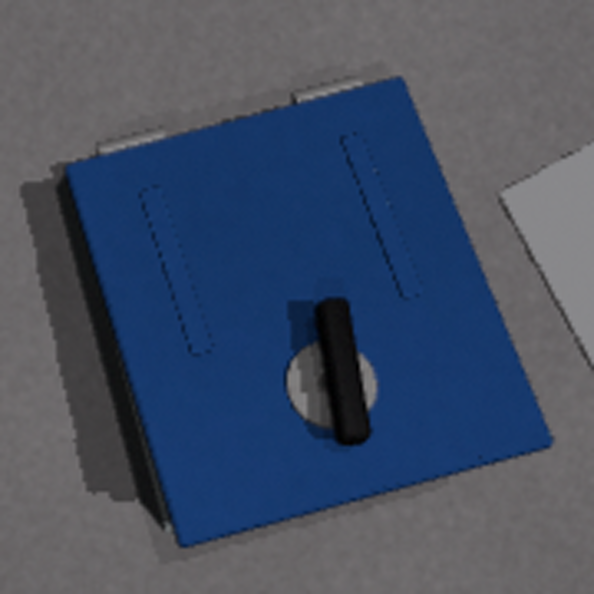

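```bash
cat > fit.py <<'E'
from h import *
from scipy.optimize import least_squares
# frame: u = front->back (away) at yaw psi ; hinge at H; front point = H - d*u
def pts(p):
    x,y,psi,th,la,d0,w=p
    Rz=R.from_euler('z',psi).as_matrix();Ry=R.from_euler('y',th).as_matrix() # +y rotation lifts -x side
    T=lambda a:(Rz@Ry@np.array(a,float).T).T+[x,y,.12]
    c=T([[d0,w,.012],[d0,-w,.012],[d0-.22,-w,.012],[d0-.22,w,.012]])
    b=np.array([np.cos(la),-np.sin(la),0])*.0375
    g=np.array([-.165,0,.045]);e=T([g+b,g-b,g])
    return c,e,Rz@Ry
TC=[[340,180.9],[441.8,153.3],[487.3,264.2],[375.5,295.5]]
SC=[[282.4,239],[178,262],[156.7,173.3],[252,156]]
def res(p):
    c,e,_=pts(p)
    o=[(proj('top',c)-TC).ravel(),(proj('scene',c)-SC).ravel()*.7]
    o+=[(proj('top',e[2])-[423.7,243.2]).ravel(),(proj('scene',e[2])-[210.1,175.4]).ravel()]
    ve=proj('top',e[:2]);v=ve[0]-ve[1];v2=np.array([420.6-427,220.9-263.3])
    o+=[[40*(np.arctan2(v[1],v[0])-np.arctan2(v2[1],v2[0]))],[(p[5])*300,(p[6]-.1)*500]]
    return np.concatenate(o)
s=least_squares(res,[.7,-.2,.2,.25,.1,0,.1],loss='soft_l1')
p=s.x
if __name__=='__main__':
    print(np.round(p,4));print(np.round(s.fun,1));c,e,M=pts(p)
    print('grip',e[2],'barends',e[:2])
    q=p.copy();
    for th in(0.05,0.03,0): q[3]=th;print(th,pts(q)[1][2])
E
python3 fit.py
```

```text
[ 0.6949 -0.1606  0.2746  0.2882  0.1974 -0.0032  0.1011]
[ 0.5  0.   0.1  0.5 -0.4 -0.3 -0.1 -0.6  0.2 -1.  -0.1  1.4 -0.2  0.3
 -0.7 -0.4  0.   0.3  0.7 -0.3 -0.  -0.9  0.6]
grip [ 0.55497007 -0.20004237  0.21004673] barends [[ 0.59089829 -0.19756224  0.19959388]
 [ 0.51904185 -0.2025225   0.22049957]]
0.05 [ 0.53846888 -0.20469017  0.17319032]
0.03 [ 0.53747627 -0.20496975  0.16992901]
0 [ 0.53610556 -0.20535583  0.165     ]
```

```bash
cat > plan.py <<'E'
from h import *
import fit
def rq(q): return R.from_quat(np.r_[q[1:],q[0]])
def lidpose(th,la,back=0.,p=fit.p):
    q=p.copy();q[3]=th;q[4]=la
    c,e,M=fit.pts(q)
    b=M@np.array([np.cos(la),-np.sin(la),0]);n=M[:,2]
    x=-b;z=-n;y=np.cross(z,x)
    return e[2]+.002*z-back*z,R.from_matrix(np.c_[x,y,z])
def rows(P0,R0,P1,R1,n,g=0.):
    rv=(R0.inv()*R1).as_rotvec();out=[]
    Pc,Rc=np.array(P0),R0;step=(np.array(P1)-P0)/n
    for i in range(n):
        d=Rc.inv().apply(np.array(P0)+step*(i+1)-Pc)
        t=np.degrees((Rc.inv()*R0*R.from_rotvec(rv*(i+1)/n)).as_rotvec())
        d=np.round(d,4);t=np.round(t,2)
        print([g]+d.tolist()+t.tolist())
        Pc=Pc+Rc.apply(d);Rc=Rc*R.from_rotvec(np.radians(t))
    return Pc,Rc
def now():
    s=r.state();return s['tool_pos'],rq(s['eef_rot'])
E
python3 - <<'E'
from plan import *
P,Q=now();T,TR=lidpose(fit.p[3],fit.p[4],.09);print(T,TR.as_matrix().round(3).tolist())
P,Q=rows(P,Q,P+[0.02,.03,.06],Q,2)
print();rows(P,Q,T,TR,16)
E
```

```text
[ 0.57904818 -0.19326044  0.29441645] [[-0.958, -0.085, -0.274], [-0.066, 0.995, -0.077], [0.279, -0.056, -0.959]]
[0.0, 0.0155, -0.0092, -0.03, 0.0, 0.0, 0.0]
[0.0, 0.0155, -0.0092, -0.03, 0.0, 0.0, 0.0]

[0.0, 0.0255, -0.0114, 0.0009, 1.45, -0.02, -9.83]
[0.0, 0.027, -0.0068, 0.0011, 1.45, -0.01, -9.83]
[0.0, 0.0277, -0.0021, 0.0012, 1.45, -0.02, -9.83]
[0.0, 0.0278, 0.0028, 0.0011, 1.46, -0.02, -9.83]
[0.0, 0.0268, 0.0074, 0.0011, 1.45, -0.02, -9.83]
[0.0, 0.0252, 0.012, 0.0008, 1.45, -0.01, -9.83]
[0.0, 0.0228, 0.0161, 0.0004, 1.45, -0.02, -9.83]
[0.0, 0.0197, 0.0197, -0.0, 1.45, -0.02, -9.83]
[0.0, 0.016, 0.0228, -0.0006, 1.45, -0.02, -9.83]
[0.0, 0.0119, 0.0252, -0.0012, 1.46, -0.01, -9.83]
[0.0, 0.0074, 0.0268, -0.0019, 1.45, -0.02, -9.83]
[0.0, 0.0028, 0.0276, -0.0025, 1.45, -0.02, -9.83]
[0.0, -0.002, 0.0276, -0.0033, 1.45, -0.02, -9.83]
[0.0, -0.0067, 0.0268, -0.0039, 1.45, -0.02, -9.83]
[0.0, -0.0112, 0.0251, -0.0046, 1.45, -0.01, -9.83]
[0.0, -0.0153, 0.0228, -0.0052, 1.45, -0.02, -9.83]
```

Request:
{"method": "drive_tool", "body": {"deltas": [[0, 0.0155, -0.009, -0.03, 0, 0, 0], [0, 0.0155, -0.009, -0.03, 0, 0, 0], [0, 0.0255, -0.0114, 0.001, 1.45, 0, -9.8], [0, 0.027, -0.007, 0.001, 1.45, 0, -9.8], [0, 0.028, -0.002, 0.001, 1.45, 0, -9.8], [0, 0.028, 0.003, 0.001, 1.45, 0, -9.8], [0, 0.027, 0.0075, 0.001, 1.45, 0, -9.8], [0, 0.025, 0.012, 0.001, 1.45, 0, -9.8], [0, 0.023, 0.016, 0, 1.45, 0, -9.8], [0, 0.02, 0.02, 0, 1.45, 0, -9.8]]}}

```text
clock: 1.85
tool_pos: [0.4366, -0.3626, 0.3022]
eef_rot: [-0.091, 0.609, 0.788, -0.021]
wrist_force: [0.6, -0.0, -0.3]
gripper_width: 0.0851
```

Run:
```python
from plan import *
P,Q=now();T,TR=lidpose(fit.p[3],fit.p[4],.09)
s=r.state();print(s['clock'],P,s['q'].round(2),s['wrist_force'])
rows(P,Q,T,TR,9)
```

```text
1.85 [ 0.43661971 -0.36255333  0.30215867] [ 0.82  0.4  -0.3   1.26  0.13  1.69  0.79] [ 0.56590789 -0.04713933 -0.27083559]
[0.0, 0.0142, 0.0201, -0.0004, 1.3, -0.02, -8.73]
[0.0, 0.0109, 0.022, -0.0008, 1.31, -0.02, -8.73]
[0.0, 0.0076, 0.0234, -0.0014, 1.3, -0.02, -8.73]
[0.0, 0.0038, 0.0242, -0.0019, 1.31, -0.02, -8.72]
[0.0, 0.0002, 0.0245, -0.0024, 1.3, -0.02, -8.73]
[0.0, -0.0036, 0.0241, -0.003, 1.3, -0.02, -8.73]
[0.0, -0.0072, 0.0233, -0.0036, 1.31, -0.02, -8.73]
[0.0, -0.0106, 0.0218, -0.0041, 1.3, -0.02, -8.73]
[0.0, -0.0138, 0.0199, -0.0045, 1.31, -0.02, -8.73]
```

Request:
{"method": "drive_tool", "body": {"deltas": [[0, 0.014, 0.02, 0, 1.3, 0, -8.7], [0, 0.011, 0.022, -0.001, 1.3, 0, -8.7], [0, 0.0075, 0.0235, -0.0015, 1.3, 0, -8.7], [0, 0.004, 0.024, -0.002, 1.3, 0, -8.7], [0, 0, 0.0245, -0.0025, 1.3, 0, -8.7], [0, -0.0035, 0.024, -0.003, 1.3, 0, -8.7], [0, -0.007, 0.023, -0.0035, 1.3, 0, -8.7], [0, -0.0105, 0.022, -0.004, 1.3, 0, -8.7], [0, -0.014, 0.02, -0.0045, 1.3, 0, -8.7], [0, 0, 0, 0, 0, 0, 0], [0, 0, 0, 0, 0, 0, 0]]}}

```text
clock: 3.22
tool_pos: [0.5793, -0.1957, 0.2942]
eef_rot: [-0.141, -0.032, 0.989, -0.033]
wrist_force: [-0.2, -0.2, -0.7]
gripper_width: 0.0851
```

Run:
```python
from plan import *
P,Q=now();T,TR=lidpose(fit.p[3],fit.p[4],.0)
s=r.state();print(s['clock'],P,s['q'].round(2),s['wrist_force'])
rows(P,Q,T,TR,6)
for n in('scene','top'):
    i=capture(n); save(n+'2.png',i)
```

```text
3.225 [ 0.57927387 -0.19573644  0.29422979] [ 0.52  0.6  -0.57  1.06  0.4   1.84  1.68] [-0.18170399 -0.2474494  -0.68330993]
[0.0, -0.0, 0.0004, 0.0149, 0.03, -0.03, -0.11]
[0.0, -0.0, 0.0003, 0.015, 0.03, -0.02, -0.12]
[0.0, -0.0, 0.0004, 0.0149, 0.03, -0.03, -0.11]
[0.0, -0.0, 0.0004, 0.015, 0.04, -0.02, -0.12]
[0.0, -0.0, 0.0004, 0.0149, 0.03, -0.03, -0.11]
[0.0, -0.0, 0.0004, 0.015, 0.03, -0.02, -0.12]
```

View pics/scene2.png

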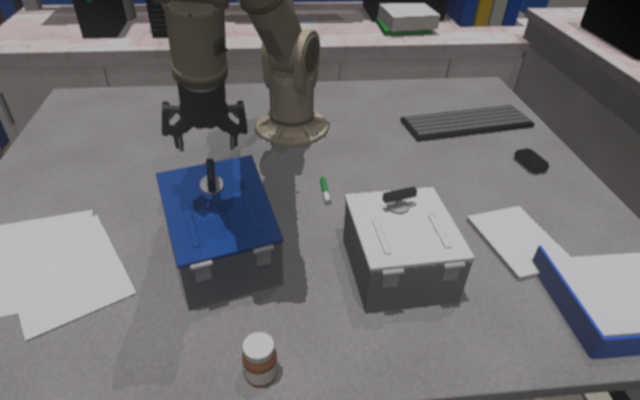

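The open gripper sits above the bar, with fingers at (165,130) and (240,140) and the bar at (211,175). I'll descend and grip.

Request:
{"method": "drive_tool", "body": {"deltas": [[0, 0, 0.0005, 0.015, 0, 0, 0], [0, 0, 0.0005, 0.015, 0, 0, 0], [0, 0, 0.0005, 0.015, 0, 0, -0.2], [0, 0, 0.0005, 0.015, 0, 0, -0.2], [0, 0, 0, 0.015, 0, 0, -0.2], [0, 0, 0, 0.015, 0, 0, 0], [0, 0, 0, 0, 0, 0, 0], [0.5, 0, 0, 0, 0, 0, 0], [0.6, 0, 0, 0, 0, 0, 0]], "grip_force": 40}}

```text
clock: 4.45
tool_pos: [0.555, -0.1995, 0.2085]
eef_rot: [-0.14, -0.038, 0.989, -0.032]
wrist_force: [0.0, 0.5, 0.2]
gripper_width: 0.0517
```

Run:
```python
from plan import *
P,Q=now();T,TR=lidpose(fit.p[3],fit.p[4],.0)
s=r.state();print(s['clock'],P-T,s['wrist_force'],s['torque'],s['gripper_width'])
for n in('scene','top'):
    i=capture(n); save(n+'3.png',i,(100,60,340,300) if n=='scene' else (300,120,540,360),2.4)
```

```text
4.45 [0.00054152 0.00067458 0.00041843] [0.01955346 0.53240069 0.19567656] [ 0.03995252 -0.26148583 -0.00737435] 0.05171472630692267
```

View pics/scene3.png

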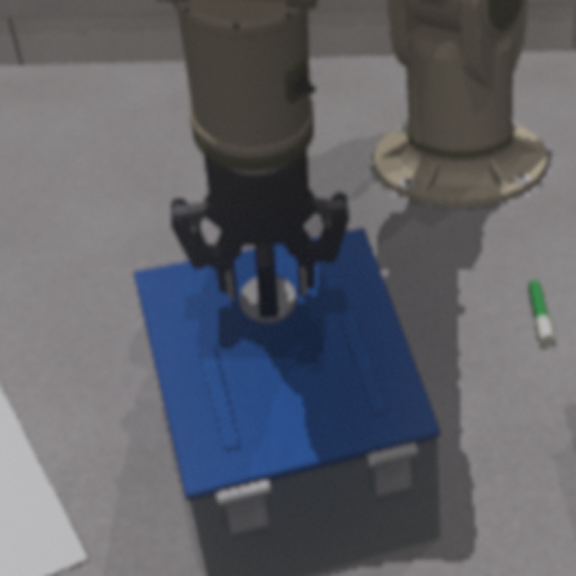

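The fingers straddle the bar evenly: bar at crop (267,280), fingers at (225,275) and (308,275). Closing.

Request:
{"method": "drive_tool", "body": {"deltas": [[0.8, 0, 0, 0, 0, 0, 0], [1, 0, 0, 0, 0, 0, 0], [1, 0, 0, 0, 0, 0, 0], [1, 0, 0, 0, 0, 0, 0], [1, 0, 0, 0, 0, 0, 0]], "grip_force": 40}}

```text
clock: 5.18
tool_pos: [0.5546, -0.1998, 0.2081]
eef_rot: [-0.141, -0.038, 0.989, -0.032]
wrist_force: [0.6, -0.9, 2.0]
gripper_width: 0.0159
```

Run:
```python
from plan import *
P,Q=now();T,TR=lidpose(fit.p[3],fit.p[4],.0)
s=r.state();print(s['clock'],P-T,np.degrees((Q.inv()*TR).as_rotvec()),s['wrist_force'],s['torque'],s['gripper_width'])
la=fit.p[4];ths=np.linspace(fit.p[3],.04,9)
for a in ths[1:]:
    T,TR=lidpose(a,la);P,Q=rows(P,Q,T,TR,1,1.)
```

```text
5.175 [ 1.73215108e-04  4.07020255e-04 -7.17262862e-05] [ 0.17907225 -0.11330514  0.05120741] [ 0.56780499 -0.94463628  1.98473962] [-0.16026197 -0.40011625  0.1379903 ] 0.015928814806214303
[1.0, 0.0014, -0.0007, 0.0052, -0.17, -1.86, 0.05]
[1.0, 0.0013, -0.0002, 0.0051, -0.35, -1.74, -0.0]
[1.0, 0.0012, -0.0002, 0.0051, -0.35, -1.74, -0.0]
[1.0, 0.0012, -0.0003, 0.0052, -0.34, -1.75, -0.0]
[1.0, 0.0013, -0.0002, 0.0051, -0.35, -1.74, -0.0]
[1.0, 0.0012, -0.0003, 0.0051, -0.35, -1.74, -0.0]
[1.0, 0.0012, -0.0002, 0.0052, -0.35, -1.75, -0.0]
[1.0, 0.0012, -0.0003, 0.0051, -0.35, -1.74, -0.0]
```

Request:
{"method": "drive_tool", "body": {"deltas": [[1, 0.0013, -0.0003, 0.005, -0.3, -1.8, 0], [1, 0.0013, -0.0003, 0.005, -0.35, -1.75, 0], [1, 0.0012, -0.0003, 0.005, -0.35, -1.75, 0], [1, 0.0012, -0.0003, 0.005, -0.35, -1.75, 0], [1, 0.0012, -0.0003, 0.005, -0.35, -1.75, 0], [1, 0.0012, -0.0003, 0.005, -0.35, -1.75, 0], [1, 0.0012, -0.0003, 0.005, -0.35, -1.75, 0], [1, 0.0012, -0.0003, 0.005, -0.35, -1.75, 0], [1, 0, 0, 0, 0, 0, 0]]}}

```text
clock: 6.3
tool_pos: [0.5382, -0.2044, 0.1701]
eef_rot: [-0.019, -0.039, 0.999, -0.003]
wrist_force: [4.2, -0.8, -3.1]
gripper_width: 0.0153
```

Run:
```python
from plan import *
P,Q=now();T,TR=lidpose(.04,fit.p[4],.0)
s=r.state();print(s['clock'],P,P-T,np.degrees((Q.inv()*TR).as_rotvec()),s['wrist_force'],s['torque'],s['gripper_width'])
for n in('scene','top'):
    i=capture(n); save(n+'4.png',i,(100,60,340,300) if n=='scene' else (300,120,540,360),2.4)
```

```text
6.3 [ 0.53824553 -0.20437243  0.17012093] [0.00035779 0.00048142 0.00055708] [0.19047632 0.01569597 0.01815027] [ 4.22306085 -0.80319933 -3.11030428] [-0.10655992 -0.833612    0.06245874] 0.015290111556417718
```

View pics/scene4.png

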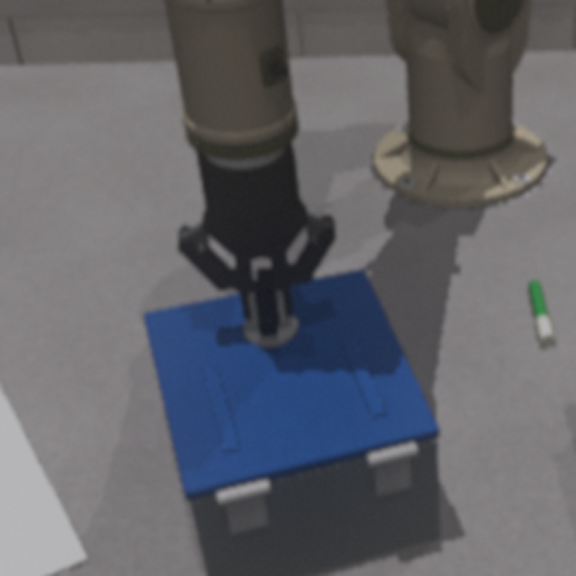

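View pics/top4.png

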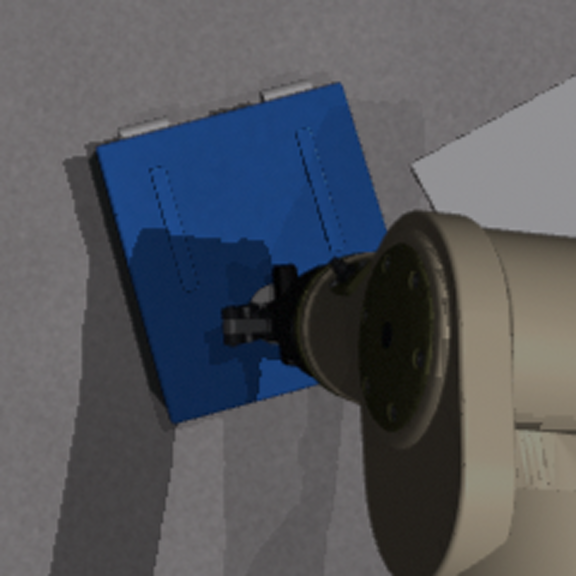

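The lid has come down with the bar, to about 0.04 rad by the tool pose. I'll push further against the gasket and watch the force.

Request:
{"method": "drive_tool", "body": {"deltas": [[1, 0, 0, 0.0015, 0, -0.5, 0], [1, 0, 0, 0.0015, 0, -0.5, 0], [1, 0, 0, 0, 0, 0, 0]]}}

```text
clock: 6.78
tool_pos: [0.5375, -0.2046, 0.1671]
eef_rot: [-0.012, -0.039, 0.999, -0.003]
wrist_force: [-1.3, -0.3, -2.0]
gripper_width: 0.0154
```

Request:
{"method": "drive_tool", "body": {"deltas": [[1, 0, 0, 0.001, 0, -0.3, 0], [1, 0, 0, 0.001, 0, -0.3, 0], [1, 0, 0, 0.001, 0, -0.3, 0], [1, 0, 0, 0, 0, 0, 0]]}}

```text
clock: 7.28
tool_pos: [0.5369, -0.2048, 0.1644]
eef_rot: [-0.004, -0.039, 0.999, -0.003]
wrist_force: [-6.9, 0.8, 3.7]
gripper_width: 0.0155
```

Request:
{"method": "drive_tool", "body": {"deltas": [[1, 0, 0, 0, 0, 0, 5], [1, 0, 0, 0, 0, 0, 6], [1, 0, 0, 0, 0, 0, 6], [1, 0, 0, 0, 0, 0, 6], [1, 0, 0, 0, 0, 0, 6], [1, 0, 0, 0, 0, 0, 0]]}}

```text
clock: 8.02
tool_pos: [0.537, -0.2043, 0.1643]
eef_rot: [-0.004, 0.213, 0.977, -0.003]
wrist_force: [-6.6, 1.0, 3.2]
gripper_width: 0.0156
```

```bash
cat > chk.py <<'E'
from plan import *
P,Q=now();s=r.state();x=-Q.as_matrix()[:,0]
print(s['clock'],'latch from tool yaw',fit.p[2]-np.arctan2(x[1],x[0]),'P-shut',P-lidpose(0,0)[0],s['wrist_force'].round(1),s['torque'].round(2),s['gripper_width'],s['q'].round(2))
E
python3 chk.py
```

```text
8.025 latch from tool yaw 0.704671047278127 P-shut [0.00089717 0.00108933 0.00132747] [-6.6  1.   3.2] [ 0.22  1.48 -0.16] 0.015613700267902663 [ 0.74  0.39 -0.55  1.61  0.22  1.21  1.28]
```

Request:
{"method": "drive_tool", "body": {"deltas": [[1, 0, 0, 0.0005, 0, 0, 6], [1, 0, 0, 0.0005, 0, 0, 6], [1, 0, 0, 0, 0, 0, 6], [1, 0, 0, 0, 0, 0, 6], [1, 0, 0, 0, 0, 0, 6], [1, 0, 0, 0, 0, 0, 4], [1, 0, 0, 0, 0, 0, 0]]}}

```text
clock: 8.9
tool_pos: [0.5367, -0.2041, 0.1616]
eef_rot: [-0.003, 0.489, 0.872, -0.004]
wrist_force: [-3.1, -0.6, -13.2]
gripper_width: 0.0157
```

```bash
python3 chk.py
```

```text
8.9 latch from tool yaw 1.2961959669541803 P-shut [ 0.00057181  0.0012628  -0.00137886] [ -3.1  -0.6 -13.2] [-0.38  0.41 -0.07] 0.01565807567636278 [ 0.66  0.37 -0.45  1.61  0.18  1.2   0.72]
```

The latch is drawing the lid down: the tool now feels a downward pull. I'll turn on to the stop.

Request:
{"method": "drive_tool", "body": {"deltas": [[1, 0, 0, 0.0005, 0, 0, 3], [1, 0, 0, 0.0005, 0, 0, 2.5], [1, 0, 0, 0, 0, 0, 2], [1, 0, 0, 0, 0, 0, 0]]}}

```text
clock: 9.4
tool_pos: [0.5368, -0.204, 0.1614]
eef_rot: [-0.003, 0.544, 0.839, -0.004]
wrist_force: [-5.5, 1.1, -6.4]
gripper_width: 0.0156
```

```bash
python3 chk.py
```

```text
9.4 latch from tool yaw 1.4246307740472441 P-shut [ 0.00068355  0.00131882 -0.00155936] [-5.5  1.1 -6.4] [0.27 0.89 0.68] 0.015604373453259034 [ 0.64  0.37 -0.43  1.61  0.17  1.2   0.6 ]
```

Request:
{"method": "drive_tool", "body": {"deltas": [[1, 0, 0, 0, 0, 0, 2], [1, 0, 0, 0, 0, 0, 0]]}}

```text
clock: 9.65
tool_pos: [0.5368, -0.204, 0.1615]
eef_rot: [-0.003, 0.558, 0.83, -0.005]
wrist_force: [-5.8, 0.9, -5.2]
gripper_width: 0.0156
```

```bash
python3 chk.py
```

```text
9.65 latch from tool yaw 1.45816736467444 P-shut [ 0.00068754  0.00134874 -0.00152425] [-5.8  0.9 -5.2] [0.14 0.95 1.37] 0.015640688639022696 [ 0.64  0.37 -0.43  1.61  0.17  1.2   0.56]
```

The torque rose from 0.7 to 1.4 N·m over 2°, so the handle is on its stop. I'll ease off the twist a little, open, then back straight up.

Request:
{"method": "drive_tool", "body": {"deltas": [[1, 0, 0, 0, 0, 0, -2], [1, 0, 0, 0, 0, 0, 0], [0.7, 0, 0, 0, 0, 0, 0], [0.5, 0, 0, 0, 0, 0, 0], [0.4, 0, 0, 0, 0, 0, 0], [0.4, 0, 0, 0, 0, 0, 0]]}}

```text
clock: 10.4
tool_pos: [0.5383, -0.2048, 0.1629]
eef_rot: [-0.001, 0.545, 0.838, -0.004]
wrist_force: [-0.4, 0.7, 0.5]
gripper_width: 0.051
```

```bash
python3 chk.py
```

```text
10.4 latch from tool yaw 1.427338836022206 P-shut [ 0.00221667  0.00059228 -0.00011642] [-0.4  0.7  0.5] [ 0.01 -0.    0.05] 0.05102415349294187 [ 0.64  0.37 -0.43  1.61  0.17  1.2   0.59]
```

Request:
{"method": "drive_tool", "body": {"deltas": [[0.4, 0, 0, -0.015, 0, 0, 0], [0.4, 0, 0, -0.025, 0, 0, 0], [0.4, 0, 0, -0.03, 0, 0, 0], [0.4, 0, 0, -0.03, 0, 0, 0], [0.4, 0, 0, -0.03, 0, 0, 0], [0.4, -0.03, 0, 0, 0, 0, 0], [0.4, -0.04, 0, 0, 0, 0, 0], [0.4, -0.04, 0, 0, 0, 0, 0], [0.4, -0.04, 0, 0, 0, 0, 0], [0.4, -0.03, 0, 0, 0, 0, 0], [0.4, -0.02, 0, 0, 0, 0, 0], [0.4, 0, 0, 0, 0, 0, 0]]}}

```text
clock: 11.9
tool_pos: [0.6198, -0.3881, 0.2928]
eef_rot: [-0.001, 0.546, 0.838, -0.004]
wrist_force: [0.4, 1.3, -0.0]
gripper_width: 0.0512
```

Run:
```python
from plan import *
s=r.state();print(s['clock'],s['tool_pos'],s['wrist_force'])
for n in('scene','top'):
    i=capture(n); save(n+'5.png',i)
    for q in('blue_latch','white_latch'):
        for d in masks_of(q,n)[:1]:
            m=d['region'].astype(np.uint8);p=max(cv2.findContours(m,0,2)[0],key=cv2.contourArea)
            print(n,q,d['confidence'],d['at'],cv2.minAreaRect(p))
    c,e,_=fit.pts(np.r_[fit.p[:3],0,1.4,fit.p[5:]]);print(n,'expected bar',proj(n,e).round(1).tolist(),'corners',proj(n,c).round(1).tolist())
```

```text
11.9 [ 0.61981836 -0.3881155   0.29282547] [ 0.37263859  1.31029161 -0.00517663]
scene blue_latch 0.9 [207.1, 186.5] ((212.03097534179688, 190.24017333984375), (17.28260612487793, 36.03791809082031), 72.34988403320312)
scene white_latch 0.98 [398.9, 192.6] ((399.9729919433594, 196.83782958984375), (17.75509262084961, 34.19498825073242), 80.53767395019531)
scene expected bar [[194.3, 193.0], [227.9, 182.3], [211.4, 187.6]] corners [[282.1, 236.6], [177.6, 262.9], [161.2, 194.4], [251.3, 175.8]]
top blue_latch 0.74 [419.3, 249.4] ((418.50006103515625, 251.0000457763672), (11.180339813232422, 41.14365005493164), 63.43495178222656)
top white_latch 0.66 [200.7, 215.7] ((202.46153259277344, 219.8076934814453), (10.001923561096191, 42.16497039794922), 78.69007110595703)
top expected bar [[438.0, 243.7], [401.0, 261.3], [419.5, 252.5]] corners [[341.0, 182.7], [442.3, 155.6], [474.0, 266.8], [371.7, 295.2]]
```

View pics/scene5.png

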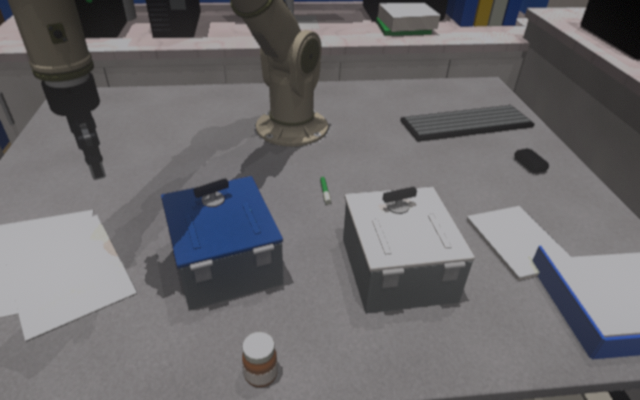

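View pics/top5.png

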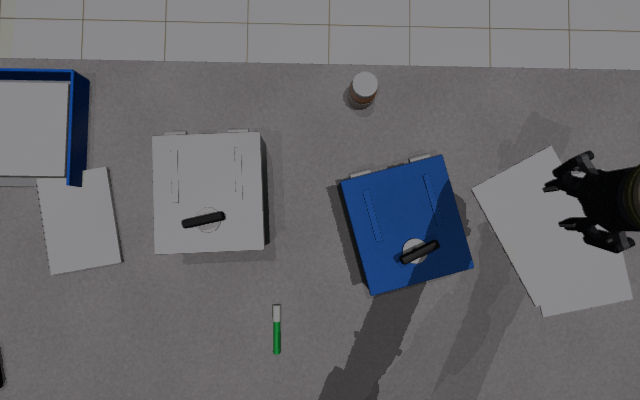

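The blue bar now lies across the front, at top (401–438, 243–261), as expected for 1.4 rad. The lid corners match the shut model to within 1–2 px. The white handle is where it was, and the gripper is clear.

```bash
python3 -c "
from h import *
print(order.close_job())"
```

```text
the job is handed in; nothing more can be done
None
```

The blue-lidded case is shut and latched, and I handed the job in at about 12 s of the allowed 38 s. I gripped its T-handle bar, followed the lid's arc down onto the gasket and pressed it nearly flat. Then I turned the handle clockwise to its stop, released it and backed the arm clear.

**Latch:** at the stop the twisting torque rose from about 0.7 to 1.4 N·m for the last 2°. After release, the bar in the top picture lies at about 26.6°, against 25.4° expected for 1.4 rad.

**Lid:** its corners in both pictures match the fully shut position to within about 1–2 px.

**White case:** its handle looks unchanged, and the arm never came near it.

**Robot:** the highest force read at the end of a move was about 14 N, while the latch drew the lid down. The gripper is open and clear of everything, with about 1 N of residual force reading.

No check failed. The tool's own angle read 1.43–1.46 rad at the stop, slightly past 1.4. I put that down to twist in the grip and a small error in the estimated case angle.

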